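Unpack the lunch carrier onto the matching mats

TASK

Unpack the lunch carrier: first swing its wire bail all the way down to the far side. Then take the tins off one at a time from the top (blue, yellow, red) and set each in the middle of the mat of its lid's colour, upright and lined up with the mat's length. Do not drop or tip the tins, leave the bail down, and leave the salt shaker and the apple where they stand.

Things in the scene. Friction and masses are not known exactly. Their poses are not given: they have to be found in the camera images.
- carrier: Lunch carrier base, fixed: grey plate 70 (x) x 144 (y) x 8 mm under the stack of tins; at both y ends a 5 mm ear rises to 27 mm, inner faces at y = +-66.5 mm. Origin: centre of the underside. A steel wire bail (arch) hinges at the ears about the y axis, 14 mm above the origin; 6 mm legs at y = +-76 mm; the middle 80 mm of its crossbar is a black round grip, 14 mm thick.
- bail (a joint): Bail angle, rad: 0 upright over the stack, growing to 1.45 (stop) as it swings down to the carrier's +x side, away from the robot; other stop -0.25. The crossbar lies along the carrier's y; at angle q its centre is at x = 150 sin q, y = 0, z = 14 + 150 cos q mm in the carrier's frame. Stiff hinge: 1 to 2 N at the bar move it, and it stays about where it is left.
- tin_red: Large lunch tin with red lid, loose, closed: 62 mm (x) x 120 mm (y) x 40 mm high, steel with a 12 mm high red lid (lid fixed). Bottom of the stack, on the carrier plate. Origin: centre of the underside, z up, y along its length.
- tin_yellow: Middle-sized lunch tin with yellow lid, loose: 52 mm (x) x 88 mm (y) x 38 mm high. Stands on the red tin. Origin: centre of the underside, z up, y along its length.
- tin_blue: Small lunch tin with blue lid, loose: 42 mm (x) x 58 mm (y) x 36 mm high. Stands on the yellow tin, at the top. Origin: centre of the underside, z up, y along its length.
- mat_red: Red table mat with a white stitched border, fixed, 105 mm (x) x 150 mm (y), 3 mm thick. Origin: centre of the underside (on the island top), y along its length.
- mat_yellow: Yellow table mat with a white stitched border, fixed, 105 mm (x) x 150 mm (y), 3 mm thick. Origin: centre of the underside (on the island top), y along its length.
- mat_blue: Blue table mat with a white stitched border, fixed, 105 mm (x) x 150 mm (y), 3 mm thick. Origin: centre of the underside (on the island top), y along its length.
- salt_shaker: White salt shaker with a grey cap, 44 mm across, 90 mm high, loose bystander. Origin: centre of the underside.
- apple: Red apple, about 77 mm across, 73 mm high, loose bystander. Origin: at its underside.
Things that resemble listed ones, but are neither listed nor needed, are in the scene too. What is shaped like the tin_blue but orange or pink is not meant. What is shaped like the tin_yellow but turquoise is not meant.

How it is judged:
By the outcome, as a careful person would: the job done as asked, in the order asked, and still so for the second after the job is handed in, with the robot touching nothing.
It also fails if it takes over 93 s, if anything falls off the work surface, if the arm or the gripper's body presses on something with over 40 N, if the wrist force passes 120 N, or if a joint passes its speed limit or range.

ROBOT

A 6-joint arm with a two-finger parallel gripper is mounted at the origin on the work surface; the furniture and walls round the work are solid. World frame = base frame: x ahead of the robot, y to its left, z up, the work surface at z = 0. Lengths are in m, angles in rad, forces in N, time in s.
With the tool pointing down it reaches from about 0.275 to 0.825 m from the base axis. Payload 4.9 kg.
Tool frame: the origin (TCP) lies midway between the tips of the shut fingers; the grasp point (between the pads) lies 19 mm behind it (bot.grip_depth is the distance from the TCP to the grasp point, in m); z points along the fingers, y is the line along which they close (so a half turn about z gives the same grasp; the last joint's range is limited). The gripper opens to 85 mm and grips with 20 to 120 N. Pads are 22 mm wide; open, the fingers measure 114 mm over their backs; the gripper's body (76 mm by 85 mm) begins 54 mm behind the grasp point. The pads swing forward as they close: fully open they stand 13 mm farther back than shut.
Start: joints at [1.146, 0.326, -0.193, 1.052, 0, 1.437], TCP at [0.158, 0.527, 0.205] pointing down, gripper open.
Joint ranges: [-2.65, 2.65], [-0.97, 1.79], [-1.3, 1.35], [-1.93, 2.1], [-1.47, 1.37], [-3.14, 3.14]. Speed limits (rad/s): [2.57, 2.57, 3.14, 3.14, 3.14, 3.14].

INTERFACE

Orientations are given as a unit quaternion [w, x, y, z].
In Python, from cell import bot gives the robot as it stands. Calls block until the motion is done:
- bot.move_pose(position, orientation): joint-space move of the TCP to a pose.
- bot.move_linear(position, speed=0.15, rotation=None, until_force=None): straight line of the TCP; rotation=None keeps the orientation; speed is the mean speed in m/s. With until_force (N) it stops when the force on the tool has changed by that much, and returns True; else False.
- bot.goto_joints(angles): joint-space move.
- bot.set_gripper(opening, grasp_force=None): opening from 0.0 (shut) to 1.0 (fully open); grasp_force is the grip in N (None keeps the last); returns when the fingers have stopped.
- bot.wait(seconds).
- bot.solve_ik(position, orientation): joint angles nearest the present ones, or None.
- bot.camera(name): name is "scene" or "top"; returns the picture (420x560x3 uint8, red, green, blue); there is no depth.
- bot.calibration(name): a dict with "mtx" (3x3 intrinsics, pixels), "k1" (the pictures are not rectified: a ray, as slopes to the right and down, at radius r is drawn at 1 + k1 r^2 times it, then the intrinsics apply), "extrinsics" (4x4, takes a point from world to camera coordinates). Camera axes: x right, y down, z forward; pixel columns grow to the right and rows downward; lengths in m; the calibration is good to about 2 mm. A picture is of the moment at which its call begins. calibration takes no time and is no camera call.
A pose or a line that the arm cannot do raises bot.PlanningError and nothing moves.
- bot.close_job(): hands the job in; it is judged then, once.
Trained networks look in the newest picture that a camera, given by its name, has taken for a name from the list of things; names that differ only in an ending like _2 or _b are one class to them, and where a whole thing is asked for, a point or a joint stands for the part that bears it (a point fixed in the world has none). Each returns a list of dicts, best first, with "confidence" (0 to 1); they miss things now and then, are a little off and sometimes report something else, mostly with a low value. They report only what shows in the picture. A call takes as long as a camera call. They do not tell look-alikes from the thing itself.
- bot.search_frame(camera, thing): "bbox" ([left, top, width, height] in pixels, round what is visible of it).
Readings, each from a call of its own:
- bot.read_clock(): time.
- bot.read_joint_positions(): joint angles.
- bot.read_joint_vel(): joint speeds.
- bot.read_joint_efforts(): joint torques, N m.
- bot.read_position(): TCP position.
- bot.read_tool_rot(): TCP orientation.
- bot.read_ft_force(): force on the tool from outside, world axes, zero at the start.
- bot.read_moment(): the same for the moment, N m.
- bot.read_gripper_width(): opening from 0.0 (shut) to 1.0 (fully open).
- bot.read_finger_force(): force on a finger pad.
Only numpy, scipy, OpenCV 4.12 (cv2) and the standard library are available. Lean on these libraries where they do the work, as an engineer would, in place of code of your own. Each camera call takes 0.05 s, during which the arm holds its last target. There are 200 camera calls.

## Working session

There is one attempt and no reset: what is moved stays moved. The work goes in short steps, each a Python script; the robot and the scene stay as the last script left them, time stands still between calls to the robot, and variables do not carry over. Pictures are saved under pics/ and viewed, at most 14 in all, crops included, and the job is handed in when it is done.

```bash
ls; mkdir -p pics
python3 - <<'E'
from cell import bot
import cv2
for n in("scene","top"):
    im=bot.camera(n); cv2.imwrite(f"pics/{n}0.png",cv2.cvtColor(im,cv2.COLOR_RGB2BGR))
    c=bot.calibration(n); print(n,c)
    for t in("carrier","bail","tin_blue","tin_yellow","tin_red","mat_red","mat_blue","mat_yellow","salt_shaker","apple"):
        try: print(t,[([round(v) for v in d["bbox"]],round(d["confidence"],2)) for d in bot.search_frame(n,t)])
        except Exception as e: print(t,e)
print(bot.read_clock(),bot.read_tool_rot())
E
```

```text
pics
scene {'mtx': array([[487.8918193 ,   0.        , 275.90577527],
       [  0.        , 487.8918193 , 210.73440816],
       [  0.        ,   0.        ,   1.        ]]), 'k1': -0.07420731407373576, 'extrinsics': array([[ 0.35327845,  0.93548435, -0.00796099, -0.23188261],
       [ 0.70500123, -0.27181277, -0.65505045, -0.27567775],
       [-0.61495334,  0.2258027 , -0.75554321,  1.75123007],
       [ 0.        ,  0.        ,  0.        ,  1.        ]])}
carrier []
bail [([237, 176, 57, 51], 0.54)]
tin_blue [([255, 192, 22, 18], 0.79), ([288, 182, 20, 21], 0.79), ([225, 188, 24, 25], 0.6)]
tin_yellow [([171, 183, 28, 32], 0.57)]
tin_red [([246, 207, 40, 29], 0.82)]
mat_red []
mat_blue [([329, 189, 48, 39], 0.91)]
mat_yellow [([155, 271, 69, 49], 0.71)]
salt_shaker [([345, 220, 20, 26], 0.86)]
apple [([372, 209, 24, 27], 0.68), ([157, 270, 68, 50], 0.43)]
top {'mtx': array([[477.76019673,   0.        , 273.60560555],
       [  0.        , 477.76019673, 212.7961703 ],
       [  0.        ,   0.        ,   1.        ]]), 'k1': 0.034913433396116765, 'extrinsics': array([[ 0.00421805, -0.99997269,  0.00606861,  0.04810032],
       [-0.99843459, -0.00454988, -0.05574643,  0.45648536],
       [ 0.05577251, -0.00582397, -0.99842652,  1.38213529],
       [ 0.        ,  0.        ,  0.        ,  1.        ]])}
carrier [([247, 199, 61, 21], 0.63), ([257, 197, 41, 21], 0.57)]
bail [([249, 210, 57, 6], 0.65)]
tin_blue [([290, 233, 18, 22], 0.82), ([266, 199, 24, 14], 0.74), ([154, 145, 27, 26], 0.73), ([223, 226, 16, 22], 0.57)]
tin_yellow [([332, 256, 36, 26], 0.81), ([257, 201, 38, 12], 0.64), ([361, 204, 52, 37], 0.58)]
tin_red [([257, 196, 42, 23], 0.51)]
mat_red [([361, 203, 51, 34], 0.65)]
mat_blue [([154, 179, 54, 37], 0.82)]
mat_yellow [([343, 138, 55, 40], 0.62)]
salt_shaker [([195, 148, 17, 16], 0.78)]
apple [([149, 144, 32, 26], 0.66)]
1.1 [ 9.86243025e-06  1.44901866e-01  9.89446031e-01 -5.53944094e-06]
```

Run:
```python
import cv2
a=cv2.imread("pics/top0.png");b=cv2.imread("pics/scene0.png")
cv2.imwrite("pics/a.png",cv2.resize(a[120:300,130:430],(800,480),interpolation=cv2.INTER_CUBIC))
cv2.imwrite("pics/b.png",cv2.resize(b[150:345,130:420],(800,538),interpolation=cv2.INTER_CUBIC))
```

```text
(no output)
```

View pics/a.png

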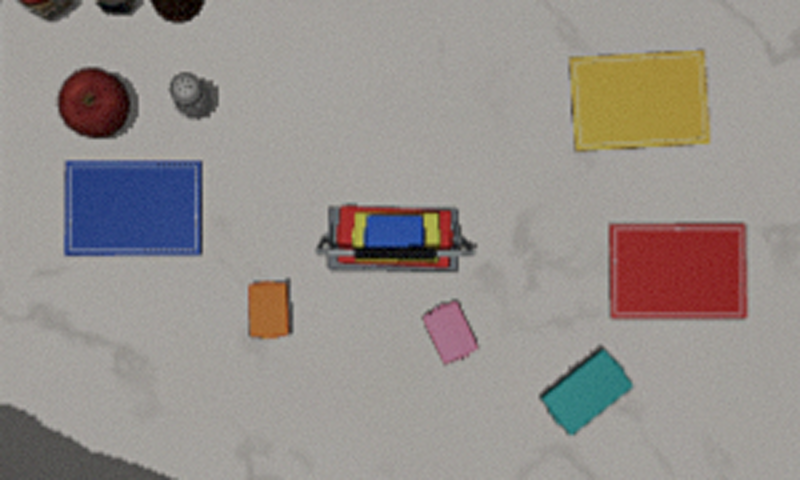

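View pics/b.png

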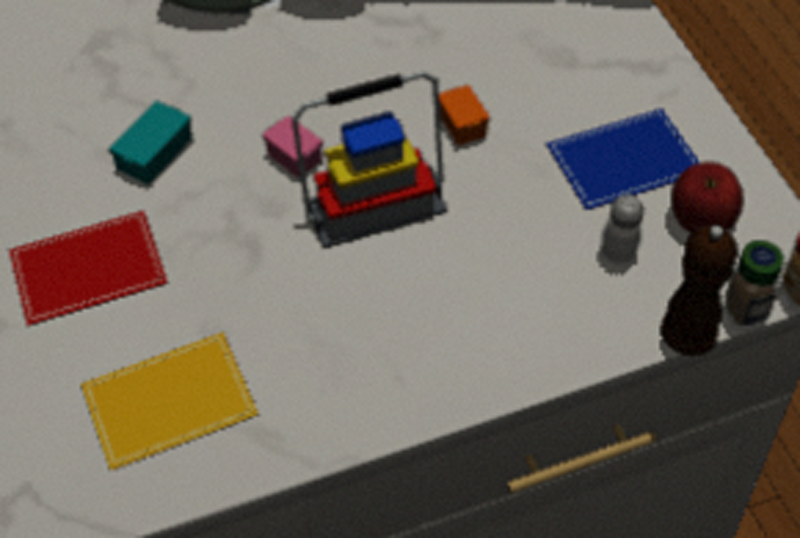

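View pics/scene0.png

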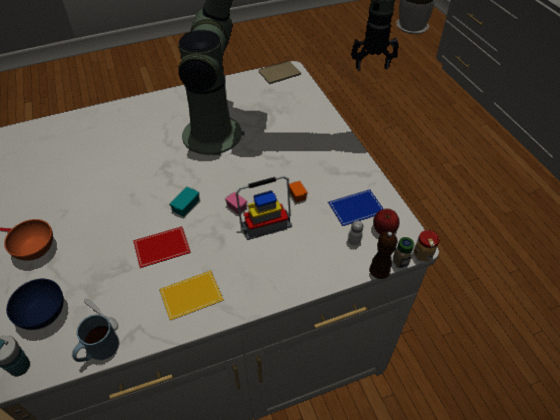

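Top picture:
- The stack's blue lid is at about (278,206), between yellow lid edges. The crop shows it is the only blue-lidded tin.
- Possible confusions are orange (231,235), pink (299,244) and turquoise (350,267). None of them is meant.
- Mats: blue (180,198), yellow (370,158), red (385,222). The red apple is at (165,158).
- The bail bar is at about (278,214), near upright.

Next I measure positions.

```bash
cat > h.py <<'E'
import numpy as np, cv2
from cell import bot
def rays(cam,uv):
    c=bot.calibration(cam);uv=np.atleast_2d(np.asarray(uv,float))
    n=cv2.undistortPoints(uv[:,None],c["mtx"],np.array([c["k1"],0,0,0.]))[:,0]
    E=c["extrinsics"];R=E[:3,:3]
    return -R.T@E[:3,3],np.c_[n,np.ones(len(n))]@R
def toz(cam,uv,z):
    o,d=rays(cam,uv);return (o+d*((z-o[2])/d[:,2])[:,None])[:,:2]
def proj(cam,P):
    c=bot.calibration(cam);E=c["extrinsics"]
    p=cv2.projectPoints(np.asarray(P,float).reshape(-1,1,3),cv2.Rodrigues(E[:3,:3])[0],E[:3,3],c["mtx"],np.array([c["k1"],0,0,0.]))
    return p[0][:,0]
H={"red":[(0,6),(174,180)],"yellow":[(20,32)],"blue":[(105,125)]}
def blobs(im,col,box,S=110,V=50):
    """contours (full-picture pixels) of a colour within box l,t,w,h, largest first"""
    l,t,w,h=box;k=4
    big=cv2.resize(im[t:t+h,l:l+w],None,fx=k,fy=k,interpolation=cv2.INTER_CUBIC)
    hsv=cv2.cvtColor(big,cv2.COLOR_RGB2HSV)
    m=sum(cv2.inRange(hsv,(a,S,V),(b,255,255)) for a,b in H[col])
    cs=cv2.findContours(m,cv2.RETR_EXTERNAL,cv2.CHAIN_APPROX_NONE)[0]
    return [((c[:,0]+.5)/k-.5+[l,t]) for c in sorted(cs,key=cv2.contourArea,reverse=True)]
def rect(xy):
    """min-area rect in mm -> centre, size(long,short), yaw of the long side from world y (deg)"""
    b=cv2.boxPoints(cv2.minAreaRect((cv2.convexHull((xy*1000).astype(np.float32)))))
    e=[b[1]-b[0],b[2]-b[1]];e.sort(key=np.linalg.norm)
    L=e[1]*np.sign(e[1][1]);return b.mean(0).round(1),[round(float(np.linalg.norm(v)),1) for v in e],round(float(np.degrees(np.arctan2(-L[0],L[1]))),1)
E
cat > m.py <<'E'
from h import *
T=bot.camera("top");S=bot.camera("scene")
for col,bt,bs in(("red",(350,190,75,60),(125,220,75,55)),("yellow",(330,125,80,60),(150,262,85,65)),("blue",(145,170,70,55),(322,183,66,50))):
    for n,im,b in(("top",T,bt),("scene",S,bs)):
        print("mat",col,n,rect(toz(n,blobs(im,col,b,90)[0],.003)))
for col,z in(("red",.048),("yellow",.086),("blue",.122)):
    for n,im,b in(("top",T,(240,185,75,45)),("scene",S,(232,172,70,70))):
        c=np.concatenate([x for x in blobs(im,col,b) if len(x)>25])
        print(col,n,rect(toz(n,c,z)), (toz(n,c,z)*1000).min(0).round(),(toz(n,c,z)*1000).max(0).round())
for n in("top","scene"): print(rays(n,[0,0])[0])
# black grip
for n,im,b in(("top",T,(255,205,48,18)),("scene",S,(240,172,45,22))):
    l,t,w,h=b;m=(im[t:t+h,l:l+w].max(2)<45).astype(np.uint8)
    k,lab,st,ce=cv2.connectedComponentsWithStats(m);i=1+st[1:,4].argmax();print(n,ce[i]+[l,t],st[i]);print(toz(n,ce[i]+[l,t],.164))
E
python3 m.py
```

```text
mat red top (array([ 434.1, -273.5], dtype=float32), [103.5, 149.9], 0.4)
mat red scene (array([ 434.1, -274.6], dtype=float32), [107.1, 150.5], 0.5)
mat yellow top (array([ 622.6, -232.7], dtype=float32), [105.4, 150.0], 3.5)
mat yellow scene (array([ 623.3, -233.8], dtype=float32), [107.1, 151.2], 3.5)
mat blue top (array([500.3, 326.6], dtype=float32), [103.1, 149.1], 0.3)
mat blue scene (array([501.9, 325.7], dtype=float32), [105.1, 149.5], 0.3)
red top (array([467.1,  38.6], dtype=float32), [61.8, 125.2], -2.2) [434. -24.] [500. 101.]
red scene (array([470.6,  37. ], dtype=float32), [64.7, 126.1], -3.3) [435. -26.] [505. 100.]
yellow top (array([463.9,  38.4], dtype=float32), [51.3, 90.6], 0.1) [438.  -7.] [490.  84.]
yellow scene (array([467.9,  34.8], dtype=float32), [56.9, 92.8], -0.8) [439. -12.] [497.  81.]
blue top (array([467.2,  40.7], dtype=float32), [33.1, 59.2], 0.3) [451.  11.] [484.  70.]
blue scene (array([467.5,  38. ], dtype=float32), [41.5, 61.4], -0.5) [447.   7.] [488.  69.]
[0.37848272 0.05822548 1.40511605]
[ 1.35319706 -0.25344265  1.14070113]
top [278.04918033 214.40983607] [  8   7  30   5 122]
[[0.44366016 0.03940797]]
scene [261.58252427 182.32038835] [  9   6  27  10 103]
[[0.44561252 0.03823442]]
```

```bash
cat >> h.py <<'E'
from scipy.spatial.transform import Rotation as Rn
def quat(yaw_deg,flip):
    a=np.radians(yaw_deg);y=np.array([np.cos(a),np.sin(a),0])*(-1 if flip else 1);z=np.array([0,0,-1.])
    q=Rn.from_matrix(np.c_[np.cross(y,z),y,z]).as_quat();return [q[3],q[0],q[1],q[2]]
E
python3 - <<'E'
from h import *
for f in(0,1):
    for p,y in(((.445,.038,.23),-2),((.616,.033,.01),-2),((.501,.326,.02),.3),((.623,-.233,.02),3.5),((.434,-.274,.02),.4)):
        q=bot.solve_ik(p,quat(y,f));print(f,p,None if q is None else np.round(q,2))
E
```

```text
0 (0.445, 0.038, 0.23) [-0.08  0.12 -0.4   1.06  0.    1.53]
0 (0.616, 0.033, 0.01) [-0.07  0.63 -0.24  0.7   0.    1.54]
0 (0.501, 0.326, 0.02) [ 0.45  0.59 -0.29  0.69  0.    2.02]
0 (0.623, -0.233, 0.02) [-0.47  0.69 -0.09  0.79  0.    1.04]
0 (0.434, -0.274, 0.02) [-0.71  0.47 -0.52  0.58  0.    0.86]
1 (0.445, 0.038, 0.23) [-0.08  0.12 -0.4   1.06  0.   -1.62]
1 (0.616, 0.033, 0.01) [-0.07  0.63 -0.24  0.7   0.   -1.6 ]
1 (0.501, 0.326, 0.02) [ 0.45  0.59 -0.29  0.69  0.   -1.12]
1 (0.623, -0.233, 0.02) [-0.47  0.69 -0.09  0.79  0.   -2.1 ]
1 (0.434, -0.274, 0.02) [-0.71  0.47 -0.52  0.58  0.   -2.28]
```

Run:
```python
from h import *
yaw=-2.;a=np.radians(yaw);C=np.array([.467,.0385])
def bar(q): return np.r_[C+.150*np.sin(q)*np.array([np.cos(a),np.sin(a)]),.014+.150*np.cos(q)]
g=np.array([0,0,-.021])
bot.set_gripper(.45,20)
bot.move_pose(bar(-.15)+g+[0,0,.08],quat(yaw,0))
print(bot.move_linear(bar(-.15)+g,.15,until_force=8))
bot.set_gripper(0,20);print("w",bot.read_gripper_width(),bot.read_finger_force())
for q in np.arange(.05,1.46,.2).tolist()+[1.47]:
    bot.move_linear(bar(q)+g,.12)
    print(round(q,2),bot.read_ft_force().round(1) if hasattr(bot.read_ft_force(),'round') else bot.read_ft_force(),round(bot.read_gripper_width(),3))
cv2.imwrite("pics/s1.png",cv2.cvtColor(bot.camera("scene")[150:345,130:420],cv2.COLOR_RGB2BGR))
print(bot.read_clock(),bot.read_position())
```

```text
False
w -0.0007577227610099427 5.005188323557377
0.05 [ 1.4 -0.9  8.5] -0.0
0.25 [ 2.3  2.5 10. ] -0.002
0.45 [5.4 3.1 9.5] 0.004
0.65 [7.9 5.6 8.9] -0.001
0.85 [10.3  8.   8.3] -0.003
1.05 [13.7  8.7  7. ] -0.004
1.25 [16.9  9.1  5.1] 0.002
1.45 [19.6  5.9  3. ] 0.001
1.47 [19.2  7.1  1.7] -0.005
8.4 [0.62808816 0.03508322 0.01282596]
```

View pics/s1.png

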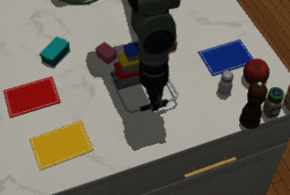

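Run:
```python
from h import *
S=bot.camera("scene");T=bot.camera("top")
a=cv2.resize(S[180:270,220:340],(480,360),interpolation=cv2.INTER_CUBIC);b=cv2.resize(T[130:230,220:340],(480,400),interpolation=cv2.INTER_CUBIC)[:360]
cv2.imwrite("pics/c1.png",cv2.cvtColor(np.hstack([a,b])[:,:800],cv2.COLOR_RGB2BGR))
print(bot.read_position(),bot.read_ft_force(),bot.read_moment(),bot.read_gripper_width(),bot.read_finger_force(),bot.read_joint_efforts())
```

```text
[0.62802081 0.03507529 0.0128419 ] [20.26534224  6.23919998  1.88155538] [ 1.26507803 -4.12220396  0.0586098 ] -0.001508715797321242 11.530779898166656 [-2.99013644e+00 -4.85299587e+01  7.95223206e+00  7.90580928e+00
 -2.11844087e+00  1.03485317e-02]
```

View pics/c1.png

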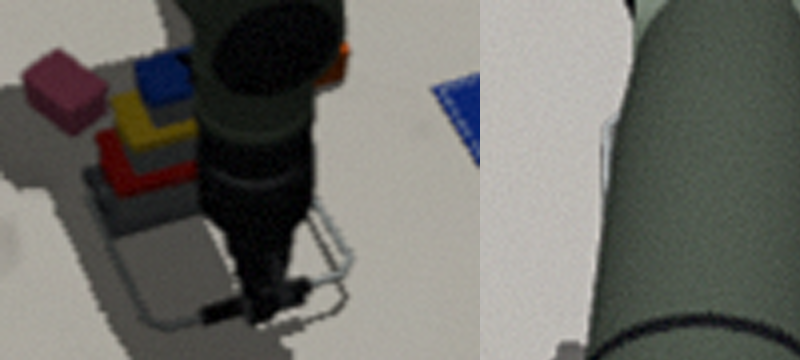

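Run:
```python
from h import *
def s(t): print(t,np.round(bot.read_position(),4),np.round(bot.read_ft_force(),1),np.round(bot.read_moment(),2),round(bot.read_gripper_width(),3),round(bot.read_finger_force(),1),np.round(bot.solve_ik(bot.read_position(),bot.read_tool_rot())-np.array(bot.read_joint_positions()),3),np.round(Rn.from_quat(np.roll(bot.read_tool_rot(),-1)).as_matrix()[:,2],3),flush=True)
s(0)
bot.move_linear([.624,.034,.0115],.05);s("x+8")
bot.set_gripper(.3);s("open")
bot.wait(.3);s("open2")
```

```text
0 [0.628  0.0351 0.0128] [20.3  6.2  1.9] [ 1.27 -4.12  0.06] -0.002 11.5 [ 0.  0.  0.  0. -0.  0.] [ 0.023  0.004 -1.   ]
x+8 [0.6279 0.0346 0.0132] [8.6 1.5 2. ] [ 0.47 -1.87 -0.01] -0.002 4.4 [ 0. -0. -0. -0.  0.  0.] [ 0.008  0.001 -1.   ]
open [0.6397 0.0341 0.0179] [25.7  2.7  4. ] [ 0.57 -5.52 -0.03] 0.295 13.1 [-0. -0. -0.  0. -0.  0.] [ 0.03   0.001 -1.   ]
open2 [0.6397 0.0342 0.0179] [26.5  2.3  4.1] [ 0.58 -5.59 -0.04] 0.301 13.1 [ 0.  0. -0.  0.  0.  0.] [ 0.03   0.001 -1.   ]
```

Run:
```python
from h import *
def s(t): print(t,np.round(bot.read_position(),4),np.round(bot.read_ft_force(),1),np.round(bot.read_moment(),2),round(bot.read_gripper_width(),3),flush=True)
bot.set_gripper(0);s("shut")
bot.move_linear([.645,.034,.015],.08);s("x")
bot.move_linear([.645,.034,.20],.2);s("up")
bot.move_pose([.50,.30,.25],quat(0,0));s("aside")
S=bot.camera("scene");T=bot.camera("top")
a=cv2.resize(S[170:270,220:320],(400,400),interpolation=cv2.INTER_CUBIC);b=cv2.resize(T[130:230,220:320],(400,400),interpolation=cv2.INTER_CUBIC)
cv2.imwrite("pics/c2.png",cv2.cvtColor(np.hstack([a,b]),cv2.COLOR_RGB2BGR));print(bot.read_clock())
```

```text
shut [0.6279 0.0346 0.0132] [7.4 1.9 2.4] [ 0.52 -1.91  0.01] -0.003
x [0.6435 0.034  0.0143] [ 0.2 -0.1  0. ] [ 0.05  0.06 -0.  ] -0.0
up [0.644  0.0341 0.1987] [ 0.1  0.4 -0.3] [ 0.04 -0.02  0.04] 0.001
aside [0.5006 0.2992 0.2495] [ 0.5 -0.1 -0.3] [-0.03  0.04 -0.01] 0.002
12.625
```

View pics/c2.png

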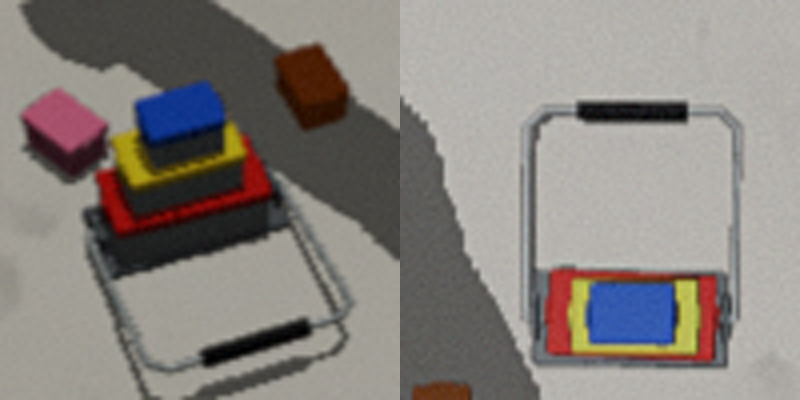

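The bail is down. Its grip bar is at top pixel (278,158) and scene pixel (284,255). I'll triangulate it to get the angle, then re-measure the tins.

```bash
cat > m2.py <<'E'
from h import *
from scipy.optimize import least_squares
T=bot.camera("top");S=bot.camera("scene")
def bar():
    R=[]
    for n,im,b in(("top",T,(255,150,48,18)),("scene",S,(266,243,36,22))):
        l,t,w,h=b;m=(im[t:t+h,l:l+w].max(2)<48).astype(np.uint8)
        k,lab,st,ce=cv2.connectedComponentsWithStats(m);i=1+st[1:,4].argmax();print(n,(ce[i]+[l,t]).round(1),st[i])
        R.append((n,ce[i]+[l,t]))
    s=least_squares(lambda p:np.concatenate([(proj(n,p)[0]-u) for n,u in R]),[.6,.03,.03]);print("bar",s.x.round(4),s.fun.round(2))
def tins():
    for col,z in(("red",.048),("yellow",.086),("blue",.122)):
        for n,im,b in(("top",T,(240,185,75,45)),("scene",S,(232,172,70,70))):
            bs=[x for x in blobs(im,col,b) if len(x)>25]
            if not bs: continue
            c=np.concatenate(bs)
            print(col,n,rect(toz(n,c,z)), (toz(n,c,z)*1000).min(0).round(),(toz(n,c,z)*1000).max(0).round())
if __name__=="__main__": bar();tins()
E
python3 m2.py
```

```text
top [278.  157.5] [ 10   6  27   4 106]
scene [283.7 255.3] [  5   7  27  11 103]
bar [0.6151 0.0386 0.0359] [-0.14 -0.05 -0.15  0.01]
red top (array([467. ,  38.8], dtype=float32), [61.8, 124.8], -2.2) [434. -24.] [500. 101.]
red scene (array([470.2,  37.1], dtype=float32), [65.8, 125.9], -2.3) [435. -26.] [505. 100.]
yellow top (array([463.6,  38.4], dtype=float32), [52.0, 90.6], 0.1) [438.  -7.] [490.  84.]
yellow scene (array([471.2,  35.1], dtype=float32), [57.8, 93.0], -7.1) [439. -12.] [497.  83.]
blue top (array([463.5,  40.6], dtype=float32), [40.0, 59.3], -0.6) [443.  11.] [484.  70.]
blue scene (array([465.8,  38.5], dtype=float32), [45.6, 63.0], -0.5) [443.   7.] [489.  70.]
```

```bash
cat >> h.py <<'E'
def s(t): print(t,np.round(bot.read_position(),4),np.round(bot.read_ft_force(),1),round(bot.read_gripper_width(),3),round(bot.read_finger_force(),1),"t",round(bot.read_clock(),1),flush=True)
E
python3 - <<'E'
from h import *
bot.move_pose([.612,.036,.09],quat(-2,0));s("above bar")
print(bot.move_linear([.612,.036,.025],.04,until_force=8));s("pressed")
bot.move_linear([.612,.036,.20],.25)
bot.set_gripper(1,40)
bot.move_pose([.4635,.040,.19],quat(-.5,0));s("above blue")
print(bot.move_linear([.4635,.040,.088],.08,until_force=6));s("at blue")
E
python3 - <<'E'
from h import *
S=bot.camera("scene")
cv2.imwrite("pics/c3.png",cv2.cvtColor(cv2.resize(S[150:270,210:330],(600,600),interpolation=cv2.INTER_CUBIC),cv2.COLOR_RGB2BGR))
E
```

```text
above bar [0.6124 0.037  0.0908] [0.8 0.8 0.5] -0.003 0.0 t 14.0
False
pressed [0.6122 0.036  0.0253] [-0.6  0.5  0.6] 0.004 0.0 t 15.7
above blue [0.464  0.0399 0.1907] [0.7 0.8 0.7] 1.003 0.0 t 18.0
False
at blue [0.4639 0.04   0.0885] [-0.3 -0.2  0.7] 1.001 0.0 t 19.4
```

View pics/c3.png

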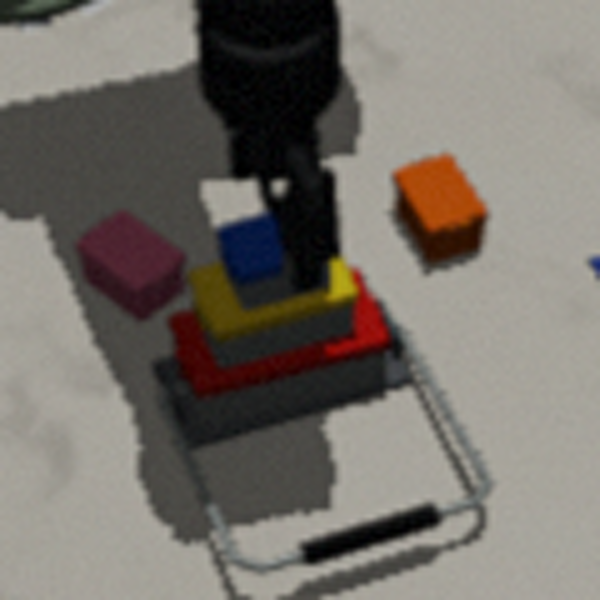

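Run:
```python
from h import *
T=bot.camera("top")
for P in([.464+.05,.04,.101],[.464-.05,.04,.101],[.4635,.04,.122],[.485,.04,.122],[.464,.04,.25],[.615,.0386,.036]):
    print(P,"scene",(proj("scene",P)[0]).round(1),"crop",((proj("scene",P)[0]-[210,150])*5).round(),"top",proj("top",P)[0].round(1),((proj("top",P)[0]-[220,130])*5).round())
cv2.imwrite("pics/c4.png",cv2.cvtColor(cv2.resize(T[130:250,220:340],(600,600),interpolation=cv2.INTER_CUBIC),cv2.COLOR_RGB2BGR))
print(bot.read_joint_positions(),bot.solve_ik([.4639,.04,.0885],quat(-.5,0)),bot.read_tool_rot(),quat(-.5,0))
```

```text
[0.514, 0.04, 0.101] scene [271.  214.2] crop [305. 321.] top [277.6 190. ] [288. 300.]
[0.41400000000000003, 0.04, 0.101] scene [259.2 190. ] crop [246. 200.] top [277.4 226.5] [287. 482.]
[0.4635, 0.04, 0.122] scene [264.7 196.7] crop [274. 234.] top [277.6 207.9] [288. 389.]
[0.485, 0.04, 0.122] scene [267.3 202. ] crop [287. 260.] top [277.6 199.9] [288. 350.]
[0.464, 0.04, 0.25] scene [263.6 164. ] crop [268.  70.] top [278.4 204.2] [292. 371.]
[0.615, 0.0386, 0.036] scene [283.5 255.3] crop [368. 527.] top [277.9 157.5] [289. 137.]
[-7.27684762e-02  2.93602681e-01 -5.74263354e-01  7.01941748e-01
 -1.99485515e-05  1.50671837e+00] [-0.07272138  0.29422134 -0.57320484  0.70337015  0.          1.50680159] [3.79134823e-04 7.10172574e-01 7.04027465e-01 3.17271145e-04] [np.float64(0.0), np.float64(0.7101853756232854), np.float64(0.7040147244559685), np.float64(0.0)]
```

View pics/c4.png

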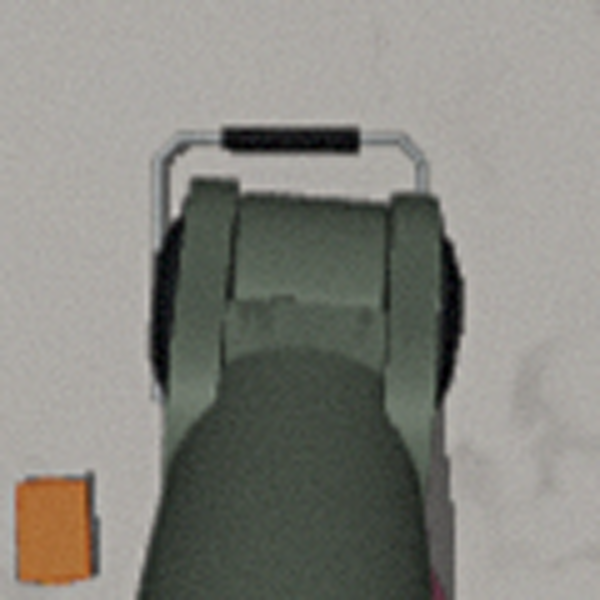

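The fingertips look about 22 mm higher than the TCP reading says. That fits the missed bar grasp and the press that met nothing. I'll touch the counter to calibrate the height.

Run:
```python
from h import *
bot.move_linear([.464,.04,.19],.3)
bot.set_gripper(0,40)
bot.move_pose([.55,.175,.06],quat(0,0));s("pre")
print(bot.move_linear([.55,.175,.002],.12));s("2mm")
print(bot.move_linear([.55,.175,-.035],.04,until_force=5));s("touch")
S=bot.camera("scene");u=proj("scene",[.55,.175,0])[0].astype(int);print(u)
cv2.imwrite("pics/c5.png",cv2.cvtColor(cv2.resize(S[u[1]-60:u[1]+30,u[0]-60:u[0]+60],(600,450),interpolation=cv2.INTER_CUBIC),cv2.COLOR_RGB2BGR))
```

```text
pre [0.55   0.1745 0.0605] [ 0.1 -0.2 -0.4] 0.001 0.0 t 21.6
False
2mm [0.5507 0.1746 0.003 ] [ 0.5 -0.   0.3] 0.002 0.0 t 22.3
True
touch [ 0.5496  0.175  -0.026 ] [-1.3 -0.7  7.8] 0.0 3.9 t 23.0
[318 232]
```

View pics/c5.png

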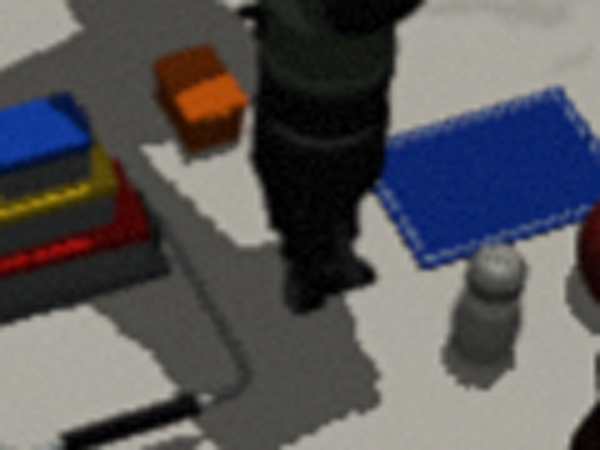

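```bash
cat >> h.py <<'E'
DZ=.0245
def lin(x,y,z,v=.25,**k): return bot.move_linear([x,y,z-DZ],v,**k)
def pose(x,y,z,yaw): bot.move_pose([x,y,z-DZ],quat(yaw,0))
E
python3 - <<'E'
from h import *
lin(.55,.175,.09,.3)
pose(.612,.037,.09,-2)
print(lin(.612,.037,.02,.05,until_force=10));s("pressed")
lin(.612,.037,.20,.3)
bot.set_gripper(1,40)
pose(.4637,.040,.17,-.5)
print(lin(.4637,.040,.088,.1,until_force=6));s("at blue")
bot.set_gripper(0,40);s("grip")
E
```

```text
True
pressed [0.6118 0.037  0.0127] [-2.5 -0.1  9. ] 0.003 4.3 t 25.1
False
at blue [0.4644 0.04   0.0639] [ 0.4 -0.8 -0.8] 0.999 0.0 t 28.2
grip [0.4642 0.04   0.0641] [-1.2 -0.4  4.7] 0.484 41.2 t 28.7
```

```bash
cat >> h.py <<'E'
def place(tin_xy,off_y,mat,myaw,z0,zb,op,up=.20):
    """tin held with tip at z0, its bottom at zb; off_y: tin centre past the TCP"""
    lin(*tin_xy,up,.25);s("lifted")
    a=np.radians(myaw);x=mat[0]+np.sin(a)*off_y;y=mat[1]-np.cos(a)*off_y
    pose(x,y,up-.06,myaw);s("over mat")
    zt=z0-zb+.003
    lin(x,y,zt+.012,.2)
    print(lin(x,y,zt-.004,.03,until_force=4));s("down")
    bot.set_gripper(op);lin(x,y,.16,.3);s("released")
E
python3 - <<'E'
from h import *
place((.4642,.040),.0005,(.5008,.3264),.3,.0885,.086,.66)
pose(.44,.26,.20,0)
import m2; m2.bar(); m2.tins()
for n,im,b in(("top",m2.T,(145,170,70,55)),):
    cv2.imwrite("pics/d1.png",cv2.cvtColor(np.hstack([cv2.resize(m2.T[130:230,140:240],(400,400)),cv2.resize(m2.S[170:260,230:390],(400,225))[:225].copy() if 0 else cv2.resize(m2.S[150:270,300:420],(400,400))]),cv2.COLOR_RGB2BGR))
E
```

```text
lifted [0.4636 0.0401 0.1746] [-0.8 -0.  -1.1] 0.484 40.6 t 29.3
over mat [0.5007 0.3247 0.1151] [ 0.9  0.2 -0.7] 0.491 40.6 t 30.4
True
down [ 0.5013  0.3262 -0.0191] [0.8 0.  3.3] 0.487 41.5 t 31.7
released [0.5007 0.3259 0.1356] [-0.2  0.2 -0.4] 0.658 0.0 t 32.6
top [277.9 157.5] [ 10   6  27   4 107]
scene [283.7 256.5] [  5   8  27  12 105]
bar [0.6158 0.0387 0.0314] [-0.07 -0.02 -0.07  0.  ]
red top (array([467.1,  38.8], dtype=float32), [61.8, 124.7], -2.2) [434. -24.] [500. 101.]
red scene (array([470.4,  37.1], dtype=float32), [65.3, 125.8], -2.8) [435. -26.] [505. 100.]
yellow top (array([463.5,  38.1], dtype=float32), [52.0, 90.0], 0.3) [438.  -7.] [490.  83.]
yellow scene (array([467.6,  35.6], dtype=float32), [58.7, 94.7], 0.4) [438. -12.] [497.  83.]
```

View pics/d1.png

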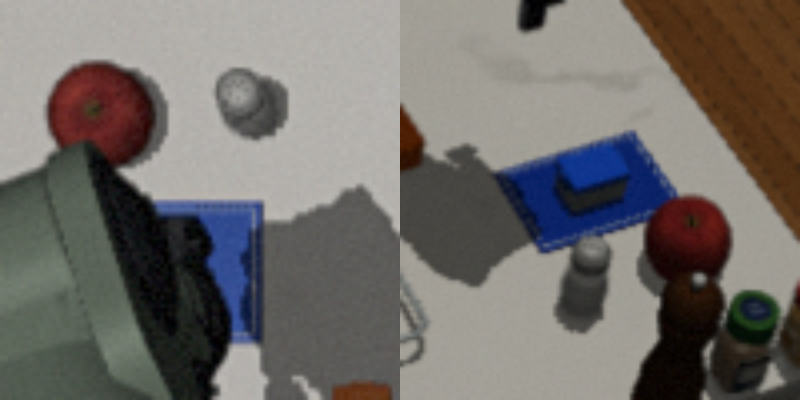

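Run:
```python
from h import *
bot.set_gripper(1,50)
pose(.4640,.038,.14,.2);
print(lin(.4640,.038,.0505,.12,until_force=6));s("at yellow")
bot.set_gripper(0,50);s("grip")
place((.4640,.038),0.,(.6230,-.2331),3.5,.0505,.048,.85)
pose(.45,.22,.20,0)
import m2; m2.bar(); m2.tins()
for n,im,b,c,z in(("top",m2.T,(145,170,70,55),"blue",.039),("top",m2.T,(330,125,80,60),"yellow",.041)):
    m=blobs(im,c,b,90);print(c,[rect(toz(n,x,.003)) for x in m[:1]])
cv2.imwrite("pics/d2.png",cv2.cvtColor(np.hstack([cv2.resize(m2.T[120:240,320:440],(400,400)),cv2.resize(m2.S[200:330,130:260],(400,400))]),cv2.COLOR_RGB2BGR))
```

```text
False
at yellow [0.4646 0.0383 0.0265] [ 0.1 -0.6 -0.3] 0.995 0.0 t 35.4
grip [0.4646 0.0379 0.0268] [-1.2  0.8  6.1] 0.603 53.0 t 35.9
lifted [0.4631 0.038  0.1744] [-0.1 -0.  -2.1] 0.598 52.5 t 36.6
over mat [ 0.6226 -0.2316  0.1155] [-0.1  0.6 -2.4] 0.6 52.5 t 37.8
True
down [ 0.6238 -0.2335 -0.0182] [-0.9  0.1  4.2] 0.605 53.5 t 39.0
released [ 0.6229 -0.233   0.1357] [-0.1 -0.9 -1.1] 0.847 0.0 t 40.0
top [277.9 157.5] [ 10   6  27   4 105]
scene [283.7 256.5] [  5   8  27  12 105]
bar [0.6158 0.0387 0.0315] [-0.07 -0.02 -0.07  0.  ]
red top (array([467.1,  39.1], dtype=float32), [62.3, 125.5], -1.7) [434. -24.] [500. 102.]
red scene (array([469.8,  37.6], dtype=float32), [66.3, 126.4], -2.4) [435. -26.] [505. 101.]
blue []
yellow [(array([ 622.5, -232.7], dtype=float32), [105.4, 150.0], 3.3)]
```

View pics/d2.png

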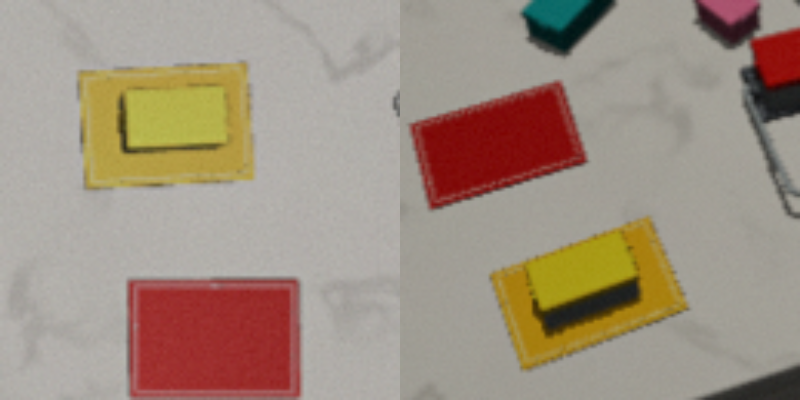

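Run:
```python
from h import *
bot.set_gripper(1,60)
pose(.4672,.039,.11,-2);
print(lin(.4672,.039,.0095,.12,until_force=6));s("at red")
bot.set_gripper(0,60);s("grip")
place((.4672,.039),0.,(.4341,-.2740),.4,.0095,.008,.95)
pose(.40,.05,.25,0)
import m2; m2.bar()
cv2.imwrite("pics/d3.png",cv2.cvtColor(cv2.resize(m2.T[120:270,140:430],(800,414),interpolation=cv2.INTER_CUBIC),cv2.COLOR_RGB2BGR))
cv2.imwrite("pics/d4.png",cv2.cvtColor(cv2.resize(m2.S[150:345,130:420],(800,538),interpolation=cv2.INTER_CUBIC),cv2.COLOR_RGB2BGR))
```

```text
False
at red [ 0.4679  0.0392 -0.0144] [ 0.2 -0.1 -0.8] 1.002 0.0 t 44.0
grip [ 0.4679  0.039  -0.0141] [-0.7 -0.2  5.8] 0.715 65.9 t 44.4
lifted [0.4661 0.039  0.1743] [-0.5  0.3 -3.3] 0.716 65.5 t 45.3
over mat [ 0.4342 -0.2729  0.1152] [ 0.3  0.4 -3. ] 0.716 65.5 t 46.5
True
down [ 0.4347 -0.2745 -0.0191] [-0.9 -0.   3.9] 0.721 66.2 t 47.7
released [ 0.4341 -0.2739  0.1356] [ 0.   0.4 -0.2] 0.95 0.0 t 48.7
top [277.9 157.5] [ 10   6  27   4 107]
scene [283.6 256.5] [  5   8  27  12 104]
bar [0.6157 0.0385 0.0313] [-0.01 -0.   -0.01  0.  ]
```

View pics/d3.png

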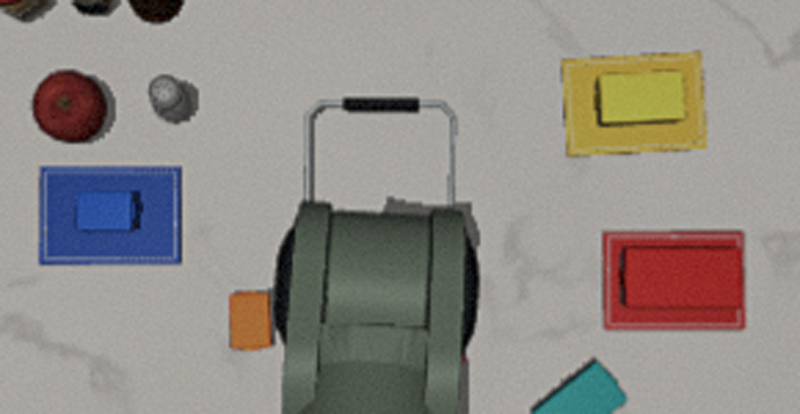

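View pics/d4.png

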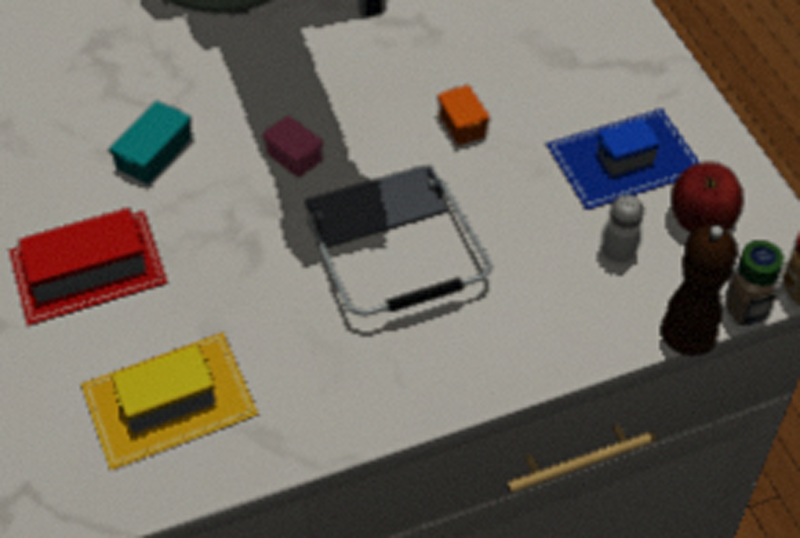

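Run:
```python
from h import *
for n,b in(("top",(150,175,60,45)),("scene",(325,183,60,48))):
    im=np.mean([bot.camera(n) for _ in range(6)],0).astype(np.uint8);l,t,w,h=b
    c=bot.calibration(n)
    big=cv2.resize(im[t:t+h,l:l+w],None,fx=4,fy=4,interpolation=cv2.INTER_CUBIC)
    hsv=cv2.cvtColor(big,cv2.COLOR_RGB2HSV)
    m=cv2.inRange(hsv,(100,120,0),(130,255,255))
    th,_=cv2.threshold(hsv[...,2][m>0].reshape(-1,1),0,255,cv2.THRESH_OTSU)
    m2=((hsv[...,2]>th)&(m>0)).astype(np.uint8)
    m2=cv2.morphologyEx(m2,cv2.MORPH_OPEN,np.ones((13,13),np.uint8))
    cs=max(cv2.findContours(m2,0,1)[0],key=cv2.contourArea)[:,0]
    uv=(cs+.5)/4-.5+[l,t]
    print(n,th,"tin",rect(toz(n,uv,.039)),"mat",rect(toz(n,blobs(im,"blue",b,90)[0],.003)))
    if n=="top":
        row=im[int(round(uv[:,1].mean()))-1:int(round(uv[:,1].mean()))+2,150:212,2].mean(0).round().astype(int);print(row.tolist())
```

```text
top 104.0 tin (array([500.7, 320.1], dtype=float32), [91.8, 130.5], 0.3) mat (array([500.3, 326.6], dtype=float32), [103.1, 149.1], 0.3)
[160, 160, 161, 156, 131, 134, 151, 132, 131, 132, 132, 132, 133, 132, 132, 133, 130, 113, 154, 158, 158, 158, 156, 157, 157, 158, 157, 158, 160, 160, 160, 160, 160, 160, 161, 162, 165, 124, 122, 55, 59, 111, 138, 137, 135, 136, 136, 135, 135, 135, 137, 135, 137, 159, 137, 73, 158, 163, 161, 160, 159, 161]
scene 82.0 tin (array([528.6, 307.2], dtype=float32), [99.2, 142.6], 0.3) mat (array([502.1, 325.7], dtype=float32), [105.2, 149.5], 0.4)
```

Run:
```python
from h import *
print(toz("top",[[167.4,198],[187,198]],.039))
print(proj("top",[[.5,.3266-.029,.039],[.5,.3266+.029,.039]]))
S=np.mean([bot.camera("scene") for _ in range(6)],0).astype(np.uint8)
big=cv2.resize(S[180:232,322:384],None,fx=10,fy=10,interpolation=cv2.INTER_CUBIC)
for yo,c in((0,(255,255,255)),(-.004,(255,255,0))):
    P=np.array([[.5015+sx*.021,.3257+yo+sy*.029,.039] for sx,sy in((-1,-1),(-1,1),(1,1),(1,-1))])
    p=((proj("scene",P)-[322,180]+.5)*10).astype(np.int32);cv2.polylines(big,[p],True,c,1)
cv2.imwrite("pics/e.png",cv2.cvtColor(big,cv2.COLOR_RGB2BGR))
```

```text
[[0.49579281 0.35418521]
 [0.49608223 0.29833304]]
[[187.27598339 196.63722492]
 [166.9268133  196.53133063]]
```

View pics/e.png

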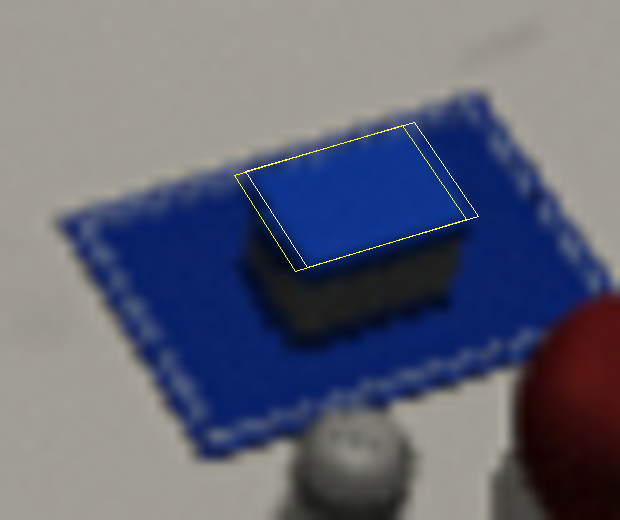

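The overlay puts the blue lid within about 1–2 mm of the mat's centre. All three tins stand upright, the bail is down at its stop, and the robot is clear, so I'm handing in.

Run:
```python
from cell import bot
print(bot.read_clock(),bot.close_job())
```

```text
the job is handed in; nothing more can be done
50.9583 None
```

The job is handed in at 51 s: the bail is down at its far stop, the blue, yellow and red tins stand upright, centred and lined up on their own mats, and I never touched the salt shaker or the apple.

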